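# Hang the slotted bracket on the drying stand

## Task

Hang the red primed bracket on the drying stand: its slot goes sideways over the headed pin, right up to the slot's closed end, and then the bracket is let down so that the pin sits in the notch above the slot. The pin may be set a little higher or lower than usual, so feel for it, and be gentle: never press the bracket hard against the stand. Leave the bracket released, hanging straight and still, and leave the other things on the table where they are.

Things in the scene. Friction and masses are not known exactly. Their poses are not given: they have to be found in the camera images.
- bracket_grip (a point): Where to grip the bracket (same axes): middle of the upper plate, 122 mm above the foot's underside, 23 mm below the top edge. Close the fingers along x on the 8 mm thickness; plate reaches 25 mm each way in y. Keep fingertips within 25 mm below this point: the pin's head comes near there.
- bracket_seat (a point): Point of the bracket (same axes) where the pin's axis lies once it hangs in the notch: 81 mm above the foot's underside, 41 mm below bracket_grip and 1 mm to its +y side. The notch is 13 mm wide (y), open to the slot below, with a roof like an upturned V; its apex is 5.5 mm above this point, its straight sides end 7 mm below.
- pin_line (a point): Point fixed on the stand, 190 mm above the table, on the vertical line through the pin's mid-gap; axes as the stand. The pin is level along x, head to -x. It is locked at an UNKNOWN HEIGHT: its axis is 20 mm below to 20 mm above this point; find it by touch. Hung, the bracket's x and y axes lie along this point's, so the slot goes over the pin as the bracket moves to +y.
- spray_can_grey: spray can with grey cap, 66x66x136 mm, origin at its underside; leave alone
- paint_jar: black paint jar, 106x102x77 mm; leave alone
- side_cutters: side cutters with black handles, 137x53x12 mm; leave alone
- tray_d: small black tray, 50x82x22 mm; leave alone
- bracket: Red T-section bracket, 0.2 to 0.42 kg, loose, standing on its foot, 145 mm high. Origin: centre of the foot's underside; z up, x across its upright plate (8 mm thick), y along the plate to the side where the slot opens. Foot 40 (x) by 70 (y) by 8 mm. Below the slot the plate spans y -35 to +35, above it -28 to +22.
- stand: Drying stand fixed to the table; origin: centre of the underside of its dark base, 90 (x) by 110 (y) by 12 mm; pin_line lies at x -15, y 0. Tube and rod at x +33 mm; rod's top 10 mm above pin axis. Pin: 8 mm diameter, bare for 17 mm between a 20 mm round shoulder (face 8.5 mm to +x of pin_line) and a 20 mm round head (8 mm to -x of it, 5 mm thick). Stiff, does not yield.
- slot_lip (a point): Point on the bracket (same axes): on the lower edge of the slot near its mouth, 33 mm to the +y side of bracket_seat and 19 mm below it, middle of the 8 mm thickness. Lip goes on 11 mm more to +y, is 12 mm thick. Slot: level, 12 mm high, closed end 6.5 mm to -y of bracket_seat. Upper edge ends 11 mm to -y of this point, so here the lip can be raised against the pin from below.

How it is judged:
On the way, in this order (a step that is already met when the one before it is completed fails the run):
1. the bracket is lifted upright, its foot more than 60 mm above the table (height (world z) of bracket above 0.06 m and angle between bracket's own z axis and vertical below 0.2 rad), for 0.1 s.
2. the slot is slid over the pin as far as the notch: bracket_seat within 7 mm of the pin's vertical line, seen from above (horizontal distance between bracket_seat and pin_line below 0.007 m), for 0.1 s.
At the end, for the whole second after the job is handed in: The bracket hangs on the pin alone, its bracket_seat within 4 mm sideways (pin_line's y) and 8 mm along the pin (x) of pin_line and within 24 mm of its height (pin in the notch), upright to 0.15 rad, its weight on the stand, slower than 20 mm/s, untouched (y of bracket_seat in the frame of pin_line between -0.004 and 0.004 m and x of bracket_seat in the frame of pin_line between -0.008 and 0.008 m and z of bracket_seat in the frame of pin_line between -0.024 and 0.024 m and angle between bracket's own z axis and vertical below 0.15 rad and contact force between bracket and stand above 0.5 N and linear speed of bracket below 0.02 m/s).
It fails at once if the bracket presses on the stand with more than 15 N (contact force between bracket and stand above 15 N).
It fails at once if the robot pushes the stand with more than 15 N (contact force between any of the fingers, the arm and stand above 15 N).
It fails at once if a bystander is moved more than 30 mm (distance of any of spray_can_grey, paint_jar, side_cutters, tray_d from where it was at the start of the episode above 0.03 m).
It also fails if it takes over 48 s, if anything falls off the work surface, if the arm or the gripper's body presses on something with over 40 N, if the wrist force passes 120 N, or if a joint passes its speed limit or range.

## Robot

A 6-joint arm with a two-finger parallel gripper is mounted at the origin on the work surface; the furniture and walls round the work are solid. World frame = base frame: x ahead of the robot, y to its left, z up, the work surface at z = 0. Lengths are in m, angles in rad, forces in N, time in s.
With the tool pointing down it reaches from about 0.35 to 0.875 m from the base axis. Payload 4.2 kg.
Tool frame: the origin (TCP) lies between the finger pads; the fingertips stand 11 mm ahead of it and the grasp point (between the pads) lies 8 mm behind it; z points along the fingers, y is the line along which they close (so a half turn about z gives the same grasp; the last joint's range is limited). The gripper opens to 85 mm and grips with 20 to 120 N. Pads are 22 mm wide; open, the fingers measure 114 mm over their backs; the gripper's body (76 mm by 85 mm) begins 54 mm behind the grasp point. The pads swing forward as they close: fully open they stand 13 mm farther back than shut.
Start: joints at [-1.044, 0.385, 0.008, 0, -1.194, -0.259], TCP at [0.165, -0.603, 0.242] pointing down, gripper open.
Joint ranges: [-3.14, 3.14], [-1.21, 2.06], [-1.07, 1.41], [-3.16, 2.05], [-2.99, -0.16], [-3.1, 3.1]. Speed limits (rad/s): [2.79, 2.79, 3.14, 3.14, 3.14, 3.14].

## Interface

Orientations are given as a rotation vector (axis times angle).
In Python, from station import ctrl gives the robot as it stands. The module is installed in compiled form; this text tells all that it offers.
- The arm moves only by the tool carry_out, never from a script. Its arguments are lists of equal length, an entry for each row: "dp": the shift along the world's x, y, z in mm, a list of three; "twist": the turn, a rotation vector about the world's x, y, z in degrees, a list of three. A call has 1 to 12 rows; each row shifts and turns the commanded pose from where the row before left it; what a row does not reach is not made up. A row lasts 1/10 s, in which the tool goes at most 50 mm and 8.59 degrees, less where a joint would pass 70% of its speed; a pose out of reach is approached as far as the arm can. A call with a gripper value outside its range is refused whole. "fingers" is the closure, from -1 (fully open) to 1 (shut), so that 0 is half open, set as the call begins (left out, the last holds). The fingers move at their own pace and stop on an object; the grip force is fixed at half the most. Time passes only in rows, so rows that do not move let the fingers close. It gives the time, the measured TCP pose, the force, the opening and the grip force at its end, in the units of the state.
- ctrl.state(): the state, without advancing time (a new reading comes with each control period).
- ctrl.snapshot(name): name is "scene" or "top" or "wrist"; returns a dict with "color" (384x512x3 uint8, red, green, blue), "range_z" (384x512 float32, m along the optical axis (not along the pixel's ray), 0 where there is no reading), "mtx" (3x3 intrinsics, pixels), "R" (3x3) and "t" (3): a world point X has camera coordinates R X + t. Camera axes: x right, y down, z forward; pixel columns grow to the right and rows downward; lengths in m; the calibration is good to about 2 mm. A picture is of the moment at which its call begins.
- ctrl.hand_in(): hands the job in; it is judged then, once.
Trained networks look in the newest picture that a camera, given by its name, has taken for a name from the list of things; names that differ only in an ending like _2 or _b are one class to them, and where a whole thing is asked for, a point or a joint stands for the part that bears it (a point fixed in the world has none). Each returns a list of dicts, best first, with "score" (0 to 1); they miss things now and then, are a little off and sometimes report something else, mostly with a low value. They report only what shows in the picture. A call takes as long as a camera call.
- ctrl.spot_in(camera, thing): "pixel" ([column, row] in pixels, amid what is visible of it).
- ctrl.regions_of(camera, thing): "region" (384x512 bool, what is visible of it) and "pixel" ([column, row] in pixels, amid what is visible of it).
- ctrl.tip_of(camera, thing): "pixel" ([column, row] in pixels: a listed point, or the origin of a listed thing).
The state is a dict: "clock": time; "joint_pos": joint angles; "joint_velocities": joint speeds; "joint_efforts": joint torques, N m; "tool_pos": TCP position; "eef_rot": TCP orientation; "wrist_force": force on the tool from outside, world axes, zero at the start; "ft_torque": the same for the moment, N m; "opening": opening from 0.0 (shut) to 1.0 (fully open); "grasp_force": force on a finger pad.
Only numpy, scipy, OpenCV 4.12 (cv2) and the standard library are available. Lean on these libraries where they do the work, as an engineer would, in place of code of your own. Each camera call takes 0.05 s, during which the arm holds its last target. There are 200 camera calls.

## Working session

There is one attempt and no reset: what is moved stays moved. The work goes in short steps, Python scripts to look and compute and a tool call to move; the robot and the scene stay as the last step left them, time stands still between calls to the robot, and variables do not carry over. Pictures are saved under pics/ and viewed, at most 10 in all, crops included, and the job is handed in when it is done.

Besides the shell and the picture viewer there is one more tool, called after ">>>" as name(argument=value, ...) on one line, values as JSON. carry_out: Moves the arm, as the interface text tells. Its arguments: {"type":"object","properties":{"dp":{"type":"array","items":{"type":"array","items":{"type":"number"}}},"twist":{"type":"array","items":{"type":"array","items":{"type":"number"}}},"fingers":{"type":"number"}},"required":["dp","twist"]}

```bash
mkdir -p pics; cat > h.py <<'E'
import numpy as np, cv2
from station import ctrl
def snap(c,save=None):
    s=ctrl.snapshot(c)
    if save: cv2.imwrite('pics/'+save,s['color'][:,:,::-1])
    return s
def cloud(s):
    z=s['range_z']; v,u=np.mgrid[:384,:512]; K=s['mtx']
    P=np.stack([(u-K[0,2])/K[0,0]*z,(v-K[1,2])/K[1,1]*z,z],-1)
    return (P-s['t'])@s['R']   # R^T (P-t)
def ray(s,p):
    d=s['R'].T@np.linalg.inv(s['mtx'])@[p[0],p[1],1]
    return -s['R'].T@s['t'],d
def tri(rs):
    A=0;b=0
    for o,d in rs:
        d=d/np.linalg.norm(d);M=np.eye(3)-np.outer(d,d);A=A+M;b=b+M@o
    return np.linalg.solve(A,b)
E
cat > a.py <<'E'
from h import *
np.set_printoptions(precision=4,suppress=True)
st=ctrl.state();print({k:st[k] for k in('clock','tool_pos','eef_rot','wrist_force','opening')})
S={c:snap(c,c+'0.png') for c in('scene','top','wrist')}
im=np.hstack([cv2.imread(f'pics/{c}0.png') for c in('scene','top','wrist')])
cv2.imwrite('pics/all.png',cv2.resize(im,(1536//2+0,192)))
for c in S:
    for n in('bracket','stand'):
        for r in ctrl.regions_of(c,n)[:2]:
            P=cloud(S[c])[r['region']&(S[c]['range_z']>0)]
            print(c,n,r['score'],r['pixel'],r['region'].sum(),np.percentile(P,[2,50,98],axis=0).round(3).tolist() if len(P) else '')
    for n in('bracket','bracket_grip','bracket_seat','slot_lip','pin_line','stand'):
        print(c,n,[(round(float(r['score']),2),np.round(r['pixel'],1)) for r in ctrl.tip_of(c,n)[:2]])
E
python3 a.py
```

```text
{'clock': 0.0, 'tool_pos': array([ 0.1652, -0.6022,  0.2412]), 'eef_rot': array([ 0.419 , -3.1131, -0.0034]), 'wrist_force': array([-0.3487, -1.1711,  0.388 ]), 'opening': 0.9948387768703987}
scene bracket 0.84 [323.3, 179.8] 273 [[0.417, -0.302, 0.005], [0.433, -0.258, 0.049], [0.453, -0.231, 0.147]]
scene stand 0.87 [243.5, 209.0] 891 [[0.521, -0.04, 0.009], [0.582, 0.014, 0.017], [0.622, 0.062, 0.207]]
scene bracket [(0.84, array([320.2, 187.2])), (0.52, array([200.8, 228. ]))]
scene bracket_grip [(0.71, array([325.6, 154.4]))]
scene bracket_seat [(0.6, array([322.5, 164.8]))]
scene slot_lip [(0.5, array([324. , 174.5]))]
scene pin_line [(0.84, array([252.8, 167.9]))]
scene stand [(0.58, array([250.9, 218.9]))]
top bracket 0.88 [364.7, 224.9] 381 [[0.418, -0.299, 0.004], [0.441, -0.261, 0.011], [0.459, -0.233, 0.147]]
top stand 0.67 [266.8, 183.6] 1260 [[0.521, -0.043, 0.002], [0.566, 0.01, 0.013], [0.626, 0.064, 0.207]]
top bracket [(0.59, array([362.5, 224.8]))]
top bracket_grip [(0.7, array([376.3, 227.4]))]
top bracket_seat [(0.64, array([371.1, 225.7]))]
top slot_lip [(0.69, array([355.8, 229.8]))]
top pin_line [(0.72, array([263.5, 187.9]))]
top stand [(0.77, array([267.5, 185.8]))]
wrist bracket 0.58 [439.0, 380.9] 53 [[0.411, -0.274, 0.002], [0.415, -0.259, 0.004], [0.418, -0.243, 0.007]]
wrist bracket []
wrist bracket_grip []
wrist bracket_seat []
wrist slot_lip []
wrist pin_line []
wrist stand []
```

```bash
python3 - <<'E'
import cv2,numpy as np
s=cv2.imread('pics/scene0.png');t=cv2.imread('pics/top0.png')
a=cv2.resize(s[110:270,170:370],(400,320),interpolation=cv2.INTER_CUBIC);b=cv2.resize(t[130:290,220:420],(400,320),interpolation=cv2.INTER_CUBIC)
o=np.zeros((600,800,3),np.uint8);o[:320,:400]=a;o[:320,400:]=b
o[320:600,:373]=cv2.resize(s,(373,280));o[320:600,400:773]=cv2.resize(t,(373,280))
cv2.imwrite('pics/c1.png',o)
E
```

```text
(no output)
```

View pics/c1.png

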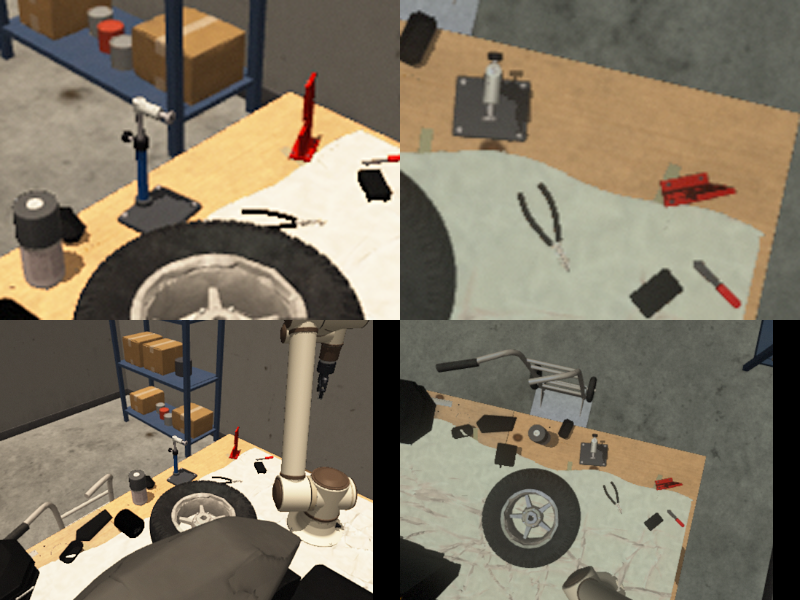

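The views show the red bracket at top (365,225), its slot facing left (+y), and the stand at top (265,184) with the pin head towards the robot. Next I triangulate.

```bash
cat > m.py <<'E'
from h import *
np.set_printoptions(precision=4,suppress=True)
S={c:snap(c) for c in('scene','top')}
for n in('bracket','bracket_grip','bracket_seat','slot_lip','pin_line','stand'):
    rs=[];
    for c in S:
        r=ctrl.tip_of(c,n)
        if r: rs.append(ray(S[c],r[0]['pixel']))
    print(n,tri(rs))
P=cloud(S['top'])
for n in('bracket','stand'):
    r=ctrl.regions_of('top',n)[0]['region'];Q=P[r&(S['top']['range_z']>0)]
    for lo,hi in((0.002,0.016),(.03,.13),(.13,.16),(.17,.23)):
        q=Q[(Q[:,2]>lo)&(Q[:,2]<hi)]
        if len(q)<8: continue
        rect=cv2.minAreaRect((q[:,:2]*1000).astype(np.float32))
        print(n,lo,hi,len(q),q.mean(0),rect)
print(S['top']['R'],-S['top']['R'].T@S['top']['t'],S['top']['mtx'][0,0])
w=snap('wrist');print('wrist cam',-w['R'].T@w['t'],w['R'][2],w['mtx'][0,0])
E
python3 m.py
```

```text
bracket [ 0.4363 -0.2637 -0.0082]
bracket_grip [ 0.5665 -0.0702 -0.0022]
bracket_seat [ 0.4315 -0.2659  0.0927]
slot_lip [ 0.4363 -0.2467  0.0647]
pin_line [ 0.4533 -0.0179  0.1623]
stand [0.56   0.0081 0.0023]
bracket 0.002 0.016 220 [ 0.4404 -0.2652  0.0077] ((439.74371337890625, -281.3243713378906), (43.72831726074219, 96.90934753417969), 9.410731315612793)
bracket 0.03 0.13 113 [ 0.4389 -0.2608  0.0769] ((438.19354248046875, -265.360595703125), (7.889431953430176, 75.02230834960938), 11.002446174621582)
bracket 0.13 0.16 71 [ 0.4386 -0.2704  0.1436] ((438.185546875, -271.206787109375), (8.367713928222656, 48.905399322509766), 8.907816886901855)
stand 0.002 0.016 929 [0.5624 0.0114 0.0119] ((577.7120361328125, 10.184566497802734), (112.82360076904297, 116.576416015625), 88.08415985107422)
stand 0.13 0.16 36 [0.6179 0.006  0.1369] ((610.3187866210938, 8.125393867492676), (23.576435089111328, 37.29216766357422), 87.72480773925781)
stand 0.17 0.23 199 [0.574 0.011 0.204] ((571.55859375, 11.139115333557129), (19.678176879882812, 70.70091247558594), 84.92652130126953)
[[-0.026  -0.9994 -0.0212]
 [-0.9982  0.0272 -0.0537]
 [ 0.0543  0.0198 -0.9983]] [0.4904 0.0153 1.1107] 373.5802644174324
wrist cam [ 0.0919 -0.6236  0.3734] [ 0.2851  0.0797 -0.9552] 323.6221699439882
```

>>> carry_out(dp=[[27, 33, 6], [27, 33, 6], [27, 33, 6], [27, 33, 6], [27, 33, 6], [27, 33, 6], [27, 33, 6], [27, 33, 6], [27, 33, 6], [27, 33, 6], [3, 1, 0]], twist=[[0, 0, 8], [0, 0, 8], [0, 0, 8], [0, 0, 8], [0, 0, 8], [0, 0, 8], [0, 0, 8], [0, 0, 8], [0, 0, 8], [0, 0, 8], [0, 0, 4.5]], fingers=-1)

```text
clock: 3.3
tool_pos: [0.4411, -0.2689, 0.3034]
eef_rot: [-2.413, 2.01, -0.004]
wrist_force: [-0.7, -0.6, -0.6]
opening: 1.0
grasp_force: 0.0
```

```bash
cat > w.py <<'E'
from h import *
import sys
from scipy.spatial.transform import Rotation as Ro
np.set_printoptions(precision=4,suppress=True)
st=ctrl.state();R=Ro.from_rotvec(st['eef_rot']).as_matrix()
print(st['clock'],st['tool_pos'],'tooly yaw',np.degrees(np.arctan2(R[1,1],R[0,1])),'z',R[:,2],st['wrist_force'])
w=snap('wrist',sys.argv[1])
P=cloud(w);t=sys.argv[2]
for n in sys.argv[3:]:
    for r in ctrl.tip_of('wrist',n)[:1]:
        o,d=ray(w,r['pixel']);print(n,round(float(r['score']),2),np.round(r['pixel'],1),'o',o,'d',d/-d[2])
for r in ctrl.regions_of('wrist',t)[:1]:
    Q=P[r['region']&(w['range_z']>0)];print(t,r['score'],len(Q))
    for lo in np.arange(0,.24,.01):
        q=Q[(Q[:,2]>lo)&(Q[:,2]<lo+.01)]
        if len(q)<15: continue
        (c,s,a)=cv2.minAreaRect((q[:,:2]*1000).astype(np.float32))
        print(round(lo,3),len(q),q.mean(0),np.round(c,1),np.round(s,1),round(a,1))
E
python3 w.py w1.png bracket bracket bracket_grip bracket_seat slot_lip
```

```text
3.3 [ 0.4411 -0.2689  0.3034] tooly yaw -169.60300706794712 z [ 0.0028 -0.0006 -1.    ] [-0.6821 -0.6321 -0.5706]
bracket 0.85 [262.3 145.9] o [ 0.454  -0.3442  0.4346] d [-0.0332  0.1633 -1.    ]
bracket_grip 0.65 [265.2 166.1] o [ 0.454  -0.3442  0.4346] d [-0.0539  0.2247 -1.    ]
bracket_seat 0.68 [263.5 159.2] o [ 0.454  -0.3442  0.4346] d [-0.0445  0.2039 -1.    ]
slot_lip 0.76 [262.2 183.7] o [ 0.454  -0.3442  0.4346] d [-0.0551  0.2834 -1.    ]
bracket 0.89 1866
0.0 1184 [ 0.4371 -0.2706  0.0073] [ 434.  -253.5] [ 42.6 105.5] 7.6
0.08 59 [ 0.4415 -0.3015  0.0856] [ 441.5 -301.1] [7.6 8.2] 10.1
0.09 15 [ 0.4411 -0.2939  0.0948] [ 438.8 -283.1] [ 7.4 31.1] 8.4
0.12 15 [ 0.4415 -0.2942  0.1245] [ 442.5 -284. ] [29.7  6.4] 85.5
0.13 18 [ 0.441  -0.295   0.1353] [ 442.5 -284.5] [28.9  7.3] 83.2
0.14 460 [ 0.4373 -0.2743  0.1445] [ 437.2 -273.7] [ 8.  49.8] 9.2
```

View pics/w1.png

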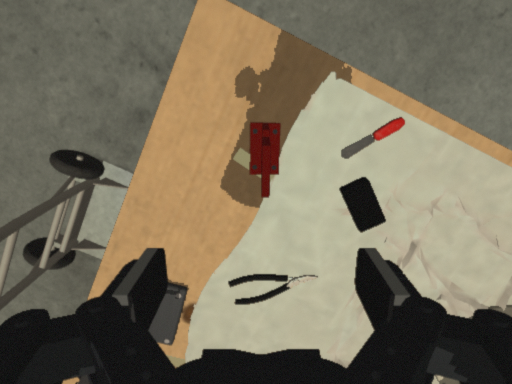

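The wrist view shows the bracket centred at (263,150), with its plate edge-on and the fingers straddling it. The measured top edge is at z 0.1445 m (145 mm expected), 50 x 8 mm, which fits. I'll grip it now.

>>> carry_out(dp=[[-3, -3, -10], [0, 0, -30], [0, 0, -40], [0, 0, -40], [0, 0, -35], [0, 0, -25], [0, 0, -8], [0, 0, 0]], twist=[[0, 0, -1], [0, 0, 0], [0, 0, 0], [0, 0, 0], [0, 0, 0], [0, 0, 0], [0, 0, 0], [0, 0, 0]])

```text
clock: 4.4
tool_pos: [0.4343, -0.2751, 0.1131]
eef_rot: [2.383, -2.044, -0.004]
wrist_force: [-0.3, -0.8, 0.4]
opening: 0.999
grasp_force: 0.0
```

>>> carry_out(dp=[[0, 0, 0], [0, 0, 0], [0, 0, 0], [0, 0, 0], [0, 0, 0], [0, 0, 0], [0, 0, 0], [0, 0, 0]], twist=[[0, 0, 0], [0, 0, 0], [0, 0, 0], [0, 0, 0], [0, 0, 0], [0, 0, 0], [0, 0, 0], [0, 0, 0]], fingers=1)

```text
clock: 5.2
tool_pos: [0.4357, -0.2748, 0.1146]
eef_rot: [-2.386, 2.043, -0.001]
wrist_force: [-0.0, 0.2, 2.8]
opening: 0.09
grasp_force: 60.8
```

>>> carry_out(dp=[[0, 0, 8], [0, 0, 20], [0, 0, 30], [0, 0, 30], [0, 0, 30], [10, 15, 30], [20, 40, 25], [22, 42, 12], [22, 42, 0], [20, 40, 0], [10, 20, 0], [0, 0, 0]], twist=[[0, 0, 0], [0, 0, 0], [0, 0, 0], [0, 0, 0], [0, 0, 0], [0, 0, -2], [0, 0, -3], [0, 0, -3], [0, 0, -3], [0, 0, -2], [0, 0, -1.3], [0, 0, 0]])

```text
clock: 6.4
tool_pos: [0.5393, -0.0739, 0.2976]
eef_rot: [2.116, -2.32, -0.003]
wrist_force: [-0.4, 0.3, -3.2]
opening: 0.089
grasp_force: 60.0
```

```bash
cat > rel.py <<'E'
from h import *
import sys
from scipy.spatial.transform import Rotation as Ro
np.set_printoptions(precision=4,suppress=True)
st=ctrl.state();R=Ro.from_rotvec(st['eef_rot']).as_matrix()
print(st['clock'],st['tool_pos'],'tooly yaw',np.degrees(np.arctan2(R[1,1],R[0,1])),'z',R[:,2],st['wrist_force'],st['opening'])
def red(s):
    h=cv2.cvtColor(s['color'],cv2.COLOR_RGB2HSV);return ((h[...,0]<8)|(h[...,0]>172))&(h[...,1]>150)
for c in ('top','wrist','scene'):
    s=snap(c,c+sys.argv[1]+'.png');P=cloud(s);ok=s['range_z']>0
    def rep(n,m,lo,hi):
        q=P[m&ok];q=q[(q[:,2]>lo)&(q[:,2]<hi)]
        if len(q)>10:
            a=cv2.minAreaRect((q[:,:2]*1000).astype(np.float32));print(c,n,len(q),q.mean(0),q[:,2].max(),[np.round(x,1) for x in a])
    near=(np.abs(P[...,0]-.55)<.15)&(np.abs(P[...,1]+.03)<.17)
    zt=st['tool_pos'][2]
    rep('br top',red(s)&near,zt+.01,zt+.05); rep('br foot',red(s)&near,zt-.13,zt-.09);rep('br all',red(s)&near,.06,.5)
    r=ctrl.regions_of(c,'stand')
    if r:
        m=r[0]['region']&~red(s); rep('base',m,.004,.018)
        rep('pin',m,.165,.235)
    for n in('pin_line','stand','bracket_seat','slot_lip','bracket_grip'):
        for r in ctrl.tip_of(c,n)[:1]: print(c,n,round(float(r['score']),2),np.round(r['pixel'],1))
E
python3 rel.py 2; python3 - <<'E'
import cv2,numpy as np
o=np.zeros((600,800,3),np.uint8)
s=cv2.imread('pics/scene2.png');t=cv2.imread('pics/top2.png');w=cv2.imread('pics/wrist2.png')
o[:300,:400]=cv2.resize(s[100:250,190:390],(400,300),interpolation=2);o[:300,400:]=cv2.resize(t[130:280,200:400],(400,300),interpolation=2)
o[300:,:400]=cv2.resize(w,(400,300));cv2.imwrite('pics/c2.png',o)
E
```

```text
6.4 [ 0.5393 -0.0739  0.2976] tooly yaw 174.7413690532954 z [-0.0024  0.0008 -1.    ] [-0.3902  0.2805 -3.2427] 0.08908142859402718
wrist br top 2713 [ 0.5372 -0.0847  0.3268] 0.33048805384907365 [array([537.3, -79.4]), array([47.9,  8.7]), np.float64(84.4)]
wrist br foot 2745 [ 0.5379 -0.0797  0.1918] 0.2071958888937448 [array([538.5, -74.5]), array([69.3, 39.8]), np.float64(84.6)]
wrist br all 6461 [ 0.5372 -0.0856  0.261 ] 0.36226112104953656 [array([538.5, -74.7]), array([69.7, 39.8]), np.float64(84.6)]
wrist base 839 [ 0.5911 -0.009   0.0116] 0.01773994243633216 [array([603.1,  36.2]), array([171.2,  46.2]), np.float64(72.8)]
wrist pin 238 [ 0.5955 -0.0001  0.183 ] 0.2009617732875116 [array([580.9, -43.9]), array([104.7,  15.3]), np.float64(71.1)]
wrist stand 0.79 [252.7 211.2]
wrist bracket_seat 0.75 [262.  235.7]
wrist bracket_grip 0.81 [257.8 272.9]
scene br top 50 [ 0.5383 -0.0565  0.322 ] 0.33408103979595527 [array([538.9, -59.6]), array([10.7, 22.6]), np.float64(10.3)]
scene br foot 159 [ 0.534  -0.0631  0.1957] 0.20737814492448473 [array([538.2, -71.1]), array([70.6, 41.7]), np.float64(82.9)]
scene br all 526 [ 0.5362 -0.0642  0.2396] 0.33408103979595527 [array([536.9, -67.6]), array([78.2, 41.4]), np.float64(79.0)]
scene base 505 [0.5631 0.0117 0.014 ] 0.017960867517806563 [array([574.3,  11.5]), array([113.6, 111.1]), np.float64(82.7)]
scene pin 142 [0.5754 0.0148 0.1981] 0.2103429133971132 [array([568.5,  10.5]), array([22.8, 67.6]), np.float64(83.5)]
scene pin_line 0.95 [254.2 169.2]
scene stand 0.93 [250.1 217.1]
scene bracket_seat 0.87 [268.3 136.9]
scene slot_lip 0.74 [264.5 140.6]
scene bracket_grip 0.82 [270.  119.7]
```

View pics/c2.png

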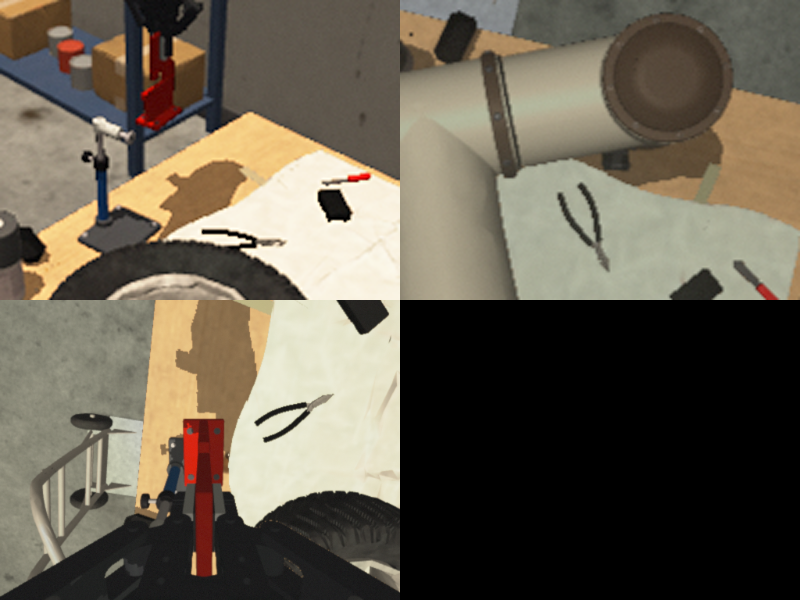

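The scene crop shows the bracket upright in the gripper above and beside the stand. In the wrist view the foot is at about (260,192) and the stand is half hidden. I'll shift to see pin and bracket side by side in the wrist camera.

>>> carry_out(dp=[[-5, 0, 20], [-25, 15, 20], [-25, 30, 20], [0, 25, 0], [0, 0, 0], [0, 0, 0]], twist=[[0, 0, 0], [0, 0, 0], [0, 0, 0], [0, 0, 0], [0, 0, 0], [0, 0, 0]])

```text
clock: 8.05
tool_pos: [0.4837, -0.0063, 0.3587]
eef_rot: [2.115, -2.323, 0.0]
wrist_force: [0.3, -0.6, -3.7]
opening: 0.087
grasp_force: 60.1
```

```bash
sed -i "s/ c in ('top','wrist','scene')/ c in ('wrist','scene')/" rel.py; cat >> rel.py <<'E'
    if c=='wrist':
        np.savez('w'+sys.argv[1],P=P,z=s['range_z'],col=s['color'],mtx=s['mtx'],R=s['R'],t=s['t'])
E
python3 rel.py 3; python3 - <<'E'
import cv2
w=cv2.imread('pics/wrist3.png');cv2.imwrite('pics/c3.png',cv2.resize(w,(800,600),interpolation=2))
E
```

```text
8.05 [ 0.4837 -0.0063  0.3587] tooly yaw 174.6193823848133 z [-0. -0. -1.] [ 0.3262 -0.6289 -3.6701] 0.08662635996883682
wrist br top 2709 [ 0.4826 -0.0131  0.387 ] 0.39036517820337824 [array([482.7,  -8. ]), array([47.6,  8.6]), np.float64(84.5)]
wrist br foot 2688 [ 0.4837 -0.0086  0.2519] 0.26867067459720806 [array([483.9,  -3.3]), array([69.3, 39.1]), np.float64(85.1)]
wrist br all 6441 [ 0.4827 -0.0144  0.3219] 0.4227581254225091 [array([483.3,  41.4]), array([ 45., 162.]), np.float64(1.0)]
wrist pin_line 0.56 [197.4 199. ]
wrist stand 0.81 [209.2 155.2]
wrist bracket_seat 0.81 [260.5 235.6]
wrist slot_lip 0.69 [260.  271.6]
wrist bracket_grip 0.88 [259.6 274.8]
scene br top 57 [0.4847 0.0112 0.3817] 0.39252490693626885 [array([486.9,   5.7]), array([15.1, 30.3]), np.float64(35.6)]
scene br foot 195 [0.4789 0.0068 0.2554] 0.2676108565352182 [array([483.8,  -0.9]), array([70.5, 41.1]), np.float64(85.1)]
scene br all 621 [0.4816 0.005  0.2986] 0.39252490693626885 [array([533.2,  20. ]), array([163.3,  72.4]), np.float64(18.2)]
scene base 528 [0.5626 0.0119 0.014 ] 0.01796394369239952 [array([566.5,  10.7]), array([113.6,  99.3]), np.float64(85.2)]
scene pin 154 [0.5733 0.0144 0.1989] 0.21041264385392328 [array([570. ,  12.2]), array([20.3, 71. ]), np.float64(82.7)]
scene pin_line 0.64 [253.4 169.4]
scene stand 0.88 [249.4 220.3]
scene bracket_seat 0.94 [274.9 130.4]
scene slot_lip 0.69 [269.8 141.2]
scene bracket_grip 0.91 [275.9 117.2]
```

View pics/c3.png

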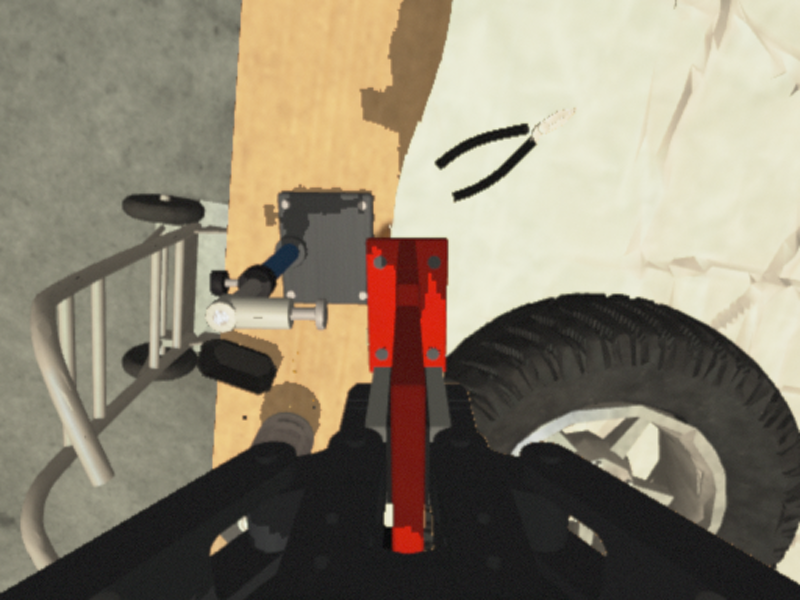

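The wrist view shows the pin clearly: rod top at (222,314), shoulder bar to (293,314), bare pin, and head at (320,314) on the 800 px picture. The held bracket's foot is at (407,305). I extract the geometry from the depth.

```bash
python3 - <<'E'
import numpy as np,cv2
np.set_printoptions(precision=1,suppress=True)
d=np.load('w3.npz');P=d['P']*1000;z=d['z']
v,u=np.mgrid[:384,:512]
m=(u>170)&(u<240)&(v>115)&(v<200)&(P[...,2]>8)&(P[...,2]<17)&(z>0)
q=P[m];r=cv2.minAreaRect(q[:,:2].astype(np.float32));print('base',m.sum(),q.mean(0),r)
m=(u>130)&(u<216)&(v>185)&(v<216)&(P[...,2]>150)&(P[...,2]<240)
q=P[m];print('pin',m.sum(),q.mean(0),cv2.minAreaRect(q[:,:2].astype(np.float32)))
for a in range(132,214,3):
    k=m&(u>=a)&(u<a+3)
    if k.sum()>2: q=P[k];i=q[:,2].argmax();print(a,k.sum(),'x %.1f y %.1f..%.1f z %.1f..%.1f ymean %.1f'%(q[:,0].mean(),q[:,1].min(),q[:,1].max(),q[:,2].min(),np.percentile(q[:,2],95),q[:,1].mean()))
E
```

```text
base 3676 [561.9   7.3  11.6] ((563.4119262695312, 11.265724182128906), (109.7103500366211, 89.2144775390625), 83.74890899658203)
pin 1469 [573.2   8.  201.2] ((570.2935791015625, 10.038257598876953), (19.743501663208008, 70.58460235595703), 83.54219055175781)
132 36 x 603.3 y -0.6..11.9 z 204.1..206.7 ymean 5.5
135 54 x 600.5 y -1.7..15.0 z 197.4..206.7 ymean 5.7
138 63 x 597.9 y -2.6..16.5 z 193.6..206.6 ymean 5.7
141 72 x 595.4 y -2.7..16.7 z 189.6..206.7 ymean 5.6
144 72 x 592.8 y -2.5..17.1 z 189.6..206.8 ymean 5.1
147 70 x 590.2 y -2.3..16.5 z 186.7..206.4 ymean 5.3
150 74 x 588.5 y -1.4..16.8 z 167.0..205.8 ymean 5.5
153 74 x 586.0 y -1.2..17.3 z 167.1..205.8 ymean 6.0
156 75 x 583.4 y -1.2..17.3 z 163.5..206.0 ymean 6.3
159 75 x 580.9 y -0.5..18.0 z 157.8..206.3 ymean 6.9
162 73 x 578.2 y -0.4..17.9 z 150.1..206.1 ymean 7.5
165 63 x 573.4 y -0.0..18.2 z 192.4..206.1 ymean 7.6
168 63 x 570.7 y 0.5..18.6 z 193.1..205.7 ymean 7.9
171 63 x 567.9 y 1.3..18.5 z 190.7..205.9 ymean 8.2
174 63 x 565.1 y 1.2..19.0 z 189.9..205.9 ymean 8.5
177 62 x 562.2 y 1.4..18.9 z 190.2..205.9 ymean 8.8
180 59 x 559.5 y 1.6..19.6 z 196.7..205.5 ymean 9.4
183 60 x 557.1 y 2.2..19.7 z 196.3..205.1 ymean 10.1
186 43 x 555.8 y 3.7..20.3 z 189.4..200.0 ymean 11.4
189 24 x 552.2 y 8.4..15.1 z 196.2..200.2 ymean 11.5
192 24 x 549.4 y 8.6..15.3 z 196.5..200.2 ymean 11.8
195 24 x 546.5 y 9.1..15.7 z 196.5..200.3 ymean 12.1
198 24 x 543.6 y 9.2..16.1 z 196.5..200.2 ymean 12.3
201 45 x 539.8 y 4.1..21.1 z 196.0..206.3 ymean 11.5
204 60 x 537.1 y 3.9..21.2 z 196.4..205.7 ymean 11.4
207 51 x 535.8 y 4.6..23.7 z 187.7..202.0 ymean 13.9
```

>>> carry_out(dp=[[15, -20, 0], [20, -25, 0], [20, -12, 0], [1.6, 0.2, -20], [0, 0, -35], [0, 0, -35], [0, 0, -25], [0, 0, -10], [0, 0, 0], [0, 0, 0]], twist=[[0, 0, -1.1], [0, 0, 0], [0, 0, 0], [0, 0, 0], [0, 0, 0], [0, 0, 0], [0, 0, 0], [0, 0, 0], [0, 0, 0], [0, 0, 0]])

```text
clock: 9.75
tool_pos: [0.5416, -0.0635, 0.2352]
eef_rot: [-2.09, 2.343, -0.003]
wrist_force: [-0.2, -0.9, -2.1]
opening: 0.085
grasp_force: 60.0
```

```bash
python3 rel.py 4; python3 - <<'E'
import cv2,numpy as np
o=np.zeros((300,800,3),np.uint8)
s=cv2.imread('pics/scene4.png');w=cv2.imread('pics/wrist4.png')
o[:300,:400]=cv2.resize(s[130:230,200:333],(400,300),interpolation=2)
o[:,400:]=cv2.resize(w,(400,300));cv2.imwrite('pics/c4.png',o)
E
```

```text
9.75 [ 0.5416 -0.0635  0.2352] tooly yaw 173.47115838257113 z [ 0.0028 -0.0004 -1.    ] [-0.1627 -0.9388 -2.0781] 0.0845885811195305
wrist br top 2709 [ 0.5402 -0.0703  0.2635] 0.26706627343381534 [array([540.5, -65.1]), array([47.5,  8.6]), np.float64(83.5)]
wrist br foot 2756 [ 0.5413 -0.0654  0.1284] 0.1449956185370619 [array([541.9, -60.1]), array([69.6, 40.1]), np.float64(83.5)]
wrist br all 6496 [ 0.5404 -0.0714  0.1976] 0.29856731581648055 [array([541.9, -60.5]), array([69.6, 40.2]), np.float64(84.4)]
wrist base 1081 [ 0.5879 -0.0182  0.0116] 0.017950280569716353 [array([562.6,  -1.1]), array([85.3, 89.5]), np.float64(83.6)]
wrist pin 209 [0.5522 0.0063 0.2015] 0.23333072985118858 [array([548.4, -25.7]), array([94.5, 19.4]), np.float64(88.0)]
wrist pin_line 0.83 [262.6 331.4]
wrist bracket_seat 0.71 [261.4 235.9]
wrist bracket_grip 0.58 [261. 272.]
scene br top 42 [ 0.5413 -0.0444  0.259 ] 0.2702567144516364 [array([544.4, -51.2]), array([14.8, 28.3]), np.float64(30.3)]
scene br foot 159 [ 0.5361 -0.0496  0.1322] 0.14458572421979815 [array([539.8, -55.2]), array([68.3, 40.6]), np.float64(82.2)]
scene br all 506 [ 0.5382 -0.0516  0.1755] 0.2702567144516364 [array([539.7, -55.7]), array([79.7, 40.6]), np.float64(82.2)]
scene base 522 [0.5623 0.0119 0.014 ] 0.017948616127227094 [array([562.3,  12.1]), array([112.6,  90.6]), np.float64(82.9)]
scene pin 167 [0.5729 0.0142 0.1986] 0.21049005276626356 [array([569.6,  11.2]), array([24.2, 74. ]), np.float64(80.4)]
scene pin_line 0.95 [251.5 170.7]
scene stand 0.64 [249.3 221.1]
scene bracket_seat 0.78 [266.7 154.9]
scene slot_lip 0.85 [262.9 163.9]
scene bracket_grip 0.56 [268.  143.6]
```

View pics/c4.png

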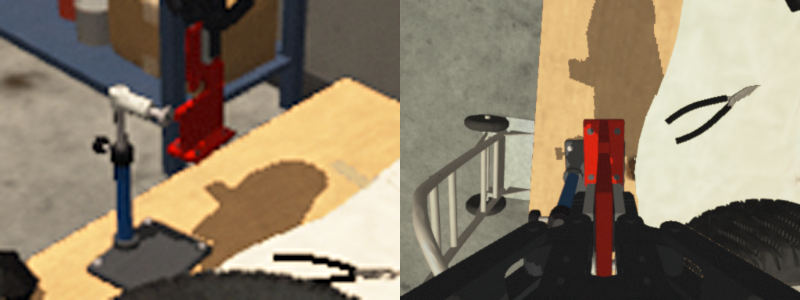

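Scene crop: the bracket's slot mouth faces the pin head, slightly lower than the pin; yaw now matches (83.5° both). I'll move the lip in below the pin.

>>> carry_out(dp=[[0.2, 6, 0], [0.9, 10, 0], [1, 10, 0], [1, 9, 0], [0.8, 6.7, 0], [0, 0, 0], [0, 0, 0], [0, 0, 0]], twist=[[0, 0, 0], [0, 0, 0], [0, 0, 0], [0, 0, 0], [0, 0, 0], [0, 0, 0], [0, 0, 0], [0, 0, 0]])

```text
clock: 11.25
tool_pos: [0.5444, -0.0219, 0.2337]
eef_rot: [2.091, -2.345, 0.0]
wrist_force: [0.4, -0.2, -2.4]
opening: 0.084
grasp_force: 60.1
```

```bash
cat > f.py <<'E'
from station import ctrl
s=ctrl.state();print(s['clock'],s['tool_pos'].round(4),s['wrist_force'].round(2),s['ft_torque'].round(3),s['joint_efforts'].round(2))
E
python3 f.py; python3 rel.py 5 | grep -E "br|scene pin "; python3 - <<'E'
import cv2
s=cv2.imread('pics/scene5.png');cv2.imwrite('pics/c5.png',cv2.resize(s[130:230,200:333],(800,600),interpolation=2))
E
```

```text
11.25 [ 0.5444 -0.0219  0.2337] [ 0.41 -0.24 -2.45] [ 0.03  -0.023  0.092] [ 1.600e-01 -3.342e+01  1.934e+01  4.460e+00  1.000e-02 -0.000e+00]
wrist br top 2694 [ 0.543  -0.0288  0.2619] 0.2657198991040804 [array([543.3, -23.5]), array([47.4,  8.7]), np.float64(83.2)]
wrist br foot 2722 [ 0.5438 -0.0241  0.1269] 0.14367293255344565 [array([544.3, -18.6]), array([69.4, 39.5]), np.float64(83.5)]
wrist br all 6453 [ 0.543  -0.03    0.1964] 0.29761053826743883 [array([544.3, -18.8]), array([69.8, 39.5]), np.float64(83.5)]
wrist bracket_seat 0.77 [263.2 234.9]
wrist bracket_grip 0.76 [259.3 274.7]
scene br top 40 [ 0.5449 -0.0019  0.2592] 0.2689470327173429 [array([547.7,  -8. ]), array([11.8, 33.8]), np.float64(30.8)]
scene br foot 161 [ 0.539  -0.0071  0.1317] 0.14367262832055966 [array([542.9, -13.5]), array([66.2, 39.8]), np.float64(80.2)]
scene br all 497 [ 0.5415 -0.0103  0.174 ] 0.2689470327173429 [array([542.6, -12. ]), array([76.5, 39.9]), np.float64(78.9)]
scene pin 149 [0.5703 0.015  0.1984] 0.21180446420103605 [array([568.2,  11.5]), array([23.6, 68.8]), np.float64(85.0)]
scene bracket_seat 0.96 [259.7 163.3]
scene bracket_grip 0.7 [260.8 145.8]
```

View pics/c5.png

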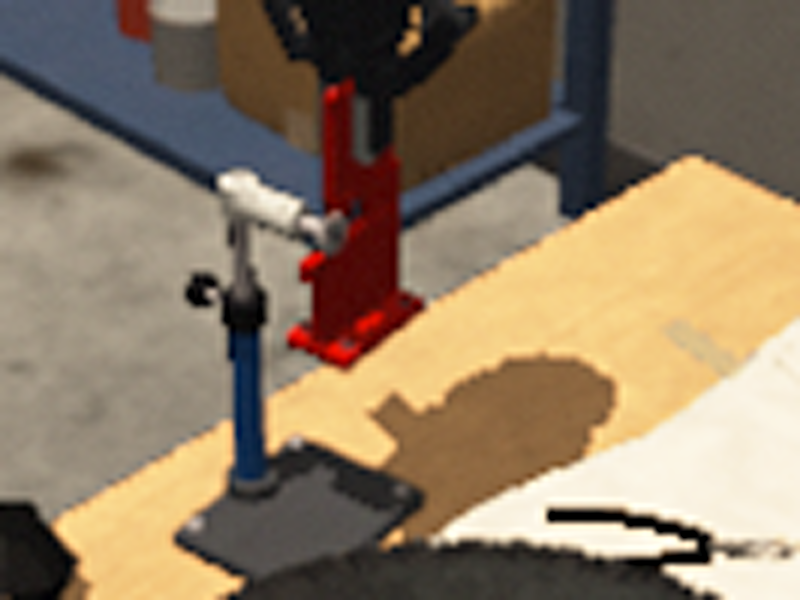

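The picture shows the lip (310,265) just under and behind the pin head (325,232), the plate in the gap and no contact force. I'll raise it gently.

>>> carry_out(dp=[[0, 0, 1.5], [0, 0, 1.5], [0, 0, 1], [0, 0, 1], [0, 0, 0]], twist=[[0, 0, 0], [0, 0, 0], [0, 0, 0], [0, 0, 0], [0, 0, 0]])

```text
clock: 12.45
tool_pos: [0.5445, -0.0218, 0.239]
eef_rot: [-2.091, 2.345, -0.0]
wrist_force: [-0.2, -1.0, -3.7]
opening: 0.088
grasp_force: 60.0
```

```bash
python3 f.py
```

```text
12.45 [ 0.5445 -0.0218  0.239 ] [-0.18 -1.   -3.74] [-0.048 -0.046 -0.019] [-0.000e+00 -3.332e+01  1.942e+01  4.480e+00 -1.000e-02  0.000e+00]
```

>>> carry_out(dp=[[0, 0, 0.5], [0, 0, 0.5], [0, 0, 0]], twist=[[0, 0, 0], [0, 0, 0], [0, 0, 0]])

```text
clock: 12.75
tool_pos: [0.5444, -0.0218, 0.2398]
eef_rot: [-2.091, 2.345, -0.0]
wrist_force: [-0.1, -0.5, -2.3]
opening: 0.086
grasp_force: 60.0
```

```bash
python3 f.py
```

```text
12.75 [ 0.5444 -0.0218  0.2398] [-0.14 -0.54 -2.35] [-0.004  0.04   0.039] [-0.000e+00 -3.331e+01  1.944e+01  4.490e+00 -1.000e-02  0.000e+00]
```

>>> carry_out(dp=[[0, 0, 0.5], [0, 0, 0.5], [0, 0, 0]], twist=[[0, 0, 0], [0, 0, 0], [0, 0, 0]])

```text
clock: 13.05
tool_pos: [0.5445, -0.0218, 0.2408]
eef_rot: [-2.091, 2.345, -0.0]
wrist_force: [0.8, -0.2, -3.6]
opening: 0.087
grasp_force: 60.0
```

>>> carry_out(dp=[[0, 0, 0.5], [0, 0, 0]], twist=[[0, 0, 0], [0, 0, 0]])

```text
clock: 13.25
tool_pos: [0.5445, -0.0218, 0.2413]
eef_rot: [-2.091, 2.345, -0.0]
wrist_force: [-0.0, -0.3, -2.2]
opening: 0.083
grasp_force: 60.0
```

```bash
python3 f.py
```

```text
13.25 [ 0.5445 -0.0218  0.2413] [-0.   -0.33 -2.22] [-0.018 -0.029 -0.037] [-0.000e+00 -3.326e+01  1.946e+01  4.490e+00 -1.000e-02  0.000e+00]
```

>>> carry_out(dp=[[0, 0, 0.5], [0, 0, 0]], twist=[[0, 0, 0], [0, 0, 0]])

```text
clock: 13.45
tool_pos: [0.5445, -0.0218, 0.2418]
eef_rot: [-2.091, 2.345, -0.0]
wrist_force: [0.4, 0.4, -2.5]
opening: 0.086
grasp_force: 60.0
```

```bash
python3 f.py
```

```text
13.45 [ 0.5445 -0.0218  0.2418] [ 0.39  0.42 -2.5 ] [-0.032 -0.012  0.013] [-0.000e+00 -3.325e+01  1.947e+01  4.500e+00 -1.000e-02  0.000e+00]
```

>>> carry_out(dp=[[0, 0, 0.5], [0, 0, 0]], twist=[[0, 0, 0], [0, 0, 0]])

```text
clock: 13.65
tool_pos: [0.5445, -0.0217, 0.2423]
eef_rot: [-2.091, 2.345, -0.0]
wrist_force: [0.5, 0.4, -2.7]
opening: 0.091
grasp_force: 60.0
```

```bash
python3 f.py
```

```text
13.65 [ 0.5445 -0.0217  0.2423] [ 0.46  0.37 -2.72] [ 0.015  0.006 -0.055] [-0.000e+00 -3.324e+01  1.948e+01  4.500e+00 -1.000e-02  0.000e+00]
```

>>> carry_out(dp=[[0, 0, 0.5], [0, 0, 0]], twist=[[0, 0, 0], [0, 0, 0]])

```text
clock: 13.85
tool_pos: [0.5445, -0.0218, 0.2428]
eef_rot: [-2.091, 2.345, -0.0]
wrist_force: [-0.4, 0.1, -4.4]
opening: 0.084
grasp_force: 60.0
```

```bash
python3 f.py
```

```text
13.85 [ 0.5445 -0.0218  0.2428] [-0.37  0.07 -4.36] [-0.036 -0.019 -0.015] [-0.000e+00 -3.323e+01  1.949e+01  4.500e+00 -1.000e-02  0.000e+00]
```

>>> carry_out(dp=[[0, 0, 0.5], [0, 0, 0]], twist=[[0, 0, 0], [0, 0, 0]])

```text
clock: 14.05
tool_pos: [0.5445, -0.0217, 0.2433]
eef_rot: [-2.091, 2.345, -0.0]
wrist_force: [-0.7, -0.1, -2.4]
opening: 0.088
grasp_force: 60.0
```

```bash
python3 f.py
```

```text
14.05 [ 0.5445 -0.0217  0.2433] [-0.67 -0.08 -2.4 ] [0.031 0.001 0.01 ] [-0.000e+00 -3.322e+01  1.950e+01  4.500e+00 -1.000e-02  0.000e+00]
```

>>> carry_out(dp=[[0, 0, 0.5], [0, 0, 0]], twist=[[0, 0, 0], [0, 0, 0]])

```text
clock: 14.25
tool_pos: [0.5445, -0.0218, 0.2438]
eef_rot: [-2.091, 2.345, -0.0]
wrist_force: [-0.6, 1.2, -2.5]
opening: 0.086
grasp_force: 60.0
```

```bash
python3 f.py
```

```text
14.25 [ 0.5445 -0.0218  0.2438] [-0.63  1.19 -2.51] [-0.03  -0.     0.014] [-0.000e+00 -3.321e+01  1.951e+01  4.510e+00 -1.000e-02  0.000e+00]
```

>>> carry_out(dp=[[0, 0, 0.5], [0, 0, 0]], twist=[[0, 0, 0], [0, 0, 0]])

```text
clock: 14.45
tool_pos: [0.5445, -0.0218, 0.2443]
eef_rot: [-2.091, 2.345, -0.0]
wrist_force: [-0.4, -0.5, -2.2]
opening: 0.082
grasp_force: 60.0
```

```bash
python3 f.py
```

```text
14.45 [ 0.5445 -0.0218  0.2443] [-0.4  -0.51 -2.2 ] [-0.051  0.001 -0.008] [-0.000e+00 -3.320e+01  1.952e+01  4.510e+00 -1.000e-02  0.000e+00]
```

>>> carry_out(dp=[[0, 0, 0.5], [0, 0, 0]], twist=[[0, 0, 0], [0, 0, 0]])

```text
clock: 14.65
tool_pos: [0.5444, -0.0218, 0.2447]
eef_rot: [2.091, -2.345, -0.0]
wrist_force: [0.3, -0.2, -3.8]
opening: 0.087
grasp_force: 60.0
```

```bash
python3 f.py
```

```text
14.65 [ 0.5444 -0.0218  0.2447] [ 0.32 -0.17 -3.8 ] [-0.057 -0.027  0.014] [ 2.000e-02 -3.336e+01  1.966e+01  4.530e+00  0.000e+00  0.000e+00]
```

>>> carry_out(dp=[[0, 0, 0.4], [0, 0, 0]], twist=[[0, 0, 0], [0, 0, 0]])

```text
clock: 14.85
tool_pos: [0.5444, -0.0217, 0.2448]
eef_rot: [2.09, -2.345, -0.0]
wrist_force: [0.1, -0.2, -4.5]
opening: 0.086
grasp_force: 59.7
```

```bash
python3 f.py
```

```text
14.85 [ 0.5444 -0.0217  0.2448] [ 0.13 -0.2  -4.52] [-0.029 -0.117 -0.009] [-4.000e-02 -3.413e+01  1.999e+01  4.670e+00 -1.200e-01  1.000e-02]
```

Touch confirmed (z stalls at 0.2448, joint effort jumps). I'll lower by 2.5 mm to centre the slot on the pin and slide in.

>>> carry_out(dp=[[0, 0, -1.3], [0, 0, -1.2], [0, 0, 0], [0.5, 5, 0], [0.8, 7, 0], [0.8, 7, 0], [0.7, 6, 0], [0.4, 4, 0], [0, 0, 0], [0, 0, 0]], twist=[[0, 0, 0], [0, 0, 0], [0, 0, 0], [0, 0, 0], [0, 0, 0], [0, 0, 0], [0, 0, 0], [0, 0, 0], [0, 0, 0], [0, 0, 0]])

```text
clock: 15.85
tool_pos: [0.5476, 0.0074, 0.2426]
eef_rot: [2.091, -2.344, -0.0]
wrist_force: [0.8, -0.1, -4.0]
opening: 0.086
grasp_force: 59.9
```

```bash
python3 f.py;  python3 rel.py 6 | grep -E "br |scene pin "
```

```text
15.85 [0.5476 0.0074 0.2426] [ 0.78 -0.08 -3.99] [-0.008  0.014 -0.033] [ 1.600e-01 -3.351e+01  1.957e+01  4.510e+00  1.000e-02 -0.000e+00]
wrist br top 2692 [0.5462 0.0005 0.2709] 0.27419888450654495 [array([546.6,   5.8]), array([47.4,  8.7]), np.float64(83.2)]
wrist br foot 2390 [0.5459 0.0013 0.1357] 0.152467235270577 [array([547.6,  10.5]), array([69. , 39.4]), np.float64(83.8)]
wrist br all 6125 [ 0.5457 -0.0025  0.2091] 0.30701069272111026 [array([547.6,  10.3]), array([69.4, 39.4]), np.float64(83.8)]
scene br top 47 [0.5482 0.0274 0.267 ] 0.27823701870385864 [array([549.4,  24. ]), array([10.9, 25.4]), np.float64(0.9)]
scene br foot 179 [0.5435 0.0192 0.1396] 0.15251518089569605 [array([558.5,  12.6]), array([70.3, 63.4]), np.float64(85.1)]
scene br all 536 [0.5454 0.0189 0.1813] 0.27823701870385864 [array([547.3,  19.3]), array([71.4, 68. ]), np.float64(29.6)]
scene pin 131 [0.5769 0.014  0.1977] 0.2119386202942354 [array([569.6,  12.2]), array([21.6, 68.6]), np.float64(80.9)]
```

>>> carry_out(dp=[[0.15, 1.5, 0], [0.15, 1.5, 0], [0, 0, 0], [0, 0, 0]], twist=[[0, 0, 0], [0, 0, 0], [0, 0, 0], [0, 0, 0]])

```text
clock: 16.95
tool_pos: [0.5479, 0.0103, 0.2426]
eef_rot: [2.091, -2.345, -0.0]
wrist_force: [-0.7, -0.5, -3.3]
opening: 0.082
grasp_force: 59.9
```

```bash
python3 f.py
```

```text
16.95 [0.5479 0.0103 0.2426] [-0.69 -0.49 -3.32] [-0.022  0.009  0.039] [ 3.000e-02 -3.357e+01  1.954e+01  4.510e+00  1.000e-02 -0.000e+00]
```

>>> carry_out(dp=[[0.1, 0.7, 0], [0, 0, 0], [0, 0, 0]], twist=[[0, 0, 0], [0, 0, 0], [0, 0, 0]])

```text
clock: 17.25
tool_pos: [0.548, 0.0109, 0.2426]
eef_rot: [2.091, -2.345, -0.0]
wrist_force: [0.5, 0.3, -3.1]
opening: 0.084
grasp_force: 59.9
```

```bash
python3 f.py
```

```text
17.25 [0.548  0.0109 0.2426] [ 0.45  0.29 -3.13] [ 0.01  -0.006 -0.023] [ 1.000e-02 -3.358e+01  1.954e+01  4.510e+00  0.000e+00 -0.000e+00]
```

>>> carry_out(dp=[[0.1, 0.6, 0], [0, 0, 0], [0, 0, 0]], twist=[[0, 0, 0], [0, 0, 0], [0, 0, 0]])

```text
clock: 17.55
tool_pos: [0.5481, 0.0115, 0.2426]
eef_rot: [2.091, -2.345, 0.0]
wrist_force: [0.4, 0.1, -2.3]
opening: 0.081
grasp_force: 59.9
```

```bash
python3 f.py
```

```text
17.55 [0.5481 0.0115 0.2426] [ 0.44  0.12 -2.27] [ 0.014  0.018 -0.046] [ 1.000e-02 -3.359e+01  1.954e+01  4.510e+00  0.000e+00 -0.000e+00]
```

>>> carry_out(dp=[[0.05, 0.6, 0], [0, 0, 0], [0, 0, 0]], twist=[[0, 0, 0], [0, 0, 0], [0, 0, 0]])

```text
clock: 17.85
tool_pos: [0.5482, 0.0122, 0.2426]
eef_rot: [2.091, -2.345, 0.0]
wrist_force: [0.3, 0.0, -3.4]
opening: 0.084
grasp_force: 59.9
```

```bash
python3 f.py
```

```text
17.85 [0.5482 0.0122 0.2426] [ 0.33  0.01 -3.45] [-0.013 -0.013 -0.004] [ 1.000e-02 -3.360e+01  1.954e+01  4.510e+00  0.000e+00 -0.000e+00]
```

>>> carry_out(dp=[[0.05, 0.6, 0], [0, 0, 0], [0, 0, 0]], twist=[[0, 0, 0], [0, 0, 0], [0, 0, 0]])

```text
clock: 18.15
tool_pos: [0.5482, 0.0128, 0.2426]
eef_rot: [2.091, -2.345, -0.0]
wrist_force: [0.5, 0.5, -2.3]
opening: 0.085
grasp_force: 59.9
```

```bash
python3 f.py
```

```text
18.15 [0.5482 0.0128 0.2426] [ 0.45  0.49 -2.29] [-0.012 -0.018 -0.055] [ 1.000e-02 -3.361e+01  1.954e+01  4.510e+00  0.000e+00 -0.000e+00]
```

>>> carry_out(dp=[[0.05, 0.6, 0], [0, 0, 0], [0, 0, 0]], twist=[[0, 0, 0], [0, 0, 0], [0, 0, 0]])

```text
clock: 18.45
tool_pos: [0.5483, 0.0134, 0.2426]
eef_rot: [2.091, -2.345, 0.0]
wrist_force: [-0.4, 0.1, -2.5]
opening: 0.085
grasp_force: 59.9
```

```bash
python3 f.py
```

```text
18.45 [0.5483 0.0134 0.2426] [-0.39  0.09 -2.51] [0.057 0.009 0.034] [ 1.000e-02 -3.361e+01  1.954e+01  4.510e+00  0.000e+00 -0.000e+00]
```

>>> carry_out(dp=[[0.05, 0.5, 0], [0, 0, 0], [0, 0, 0]], twist=[[0, 0, 0], [0, 0, 0], [0, 0, 0]])

```text
clock: 18.75
tool_pos: [0.5483, 0.0137, 0.2426]
eef_rot: [2.091, -2.345, 0.0]
wrist_force: [-0.2, -1.4, -3.0]
opening: 0.085
grasp_force: 59.9
```

```bash
python3 f.py
```

```text
18.75 [0.5483 0.0137 0.2426] [-0.23 -1.45 -3.02] [-0.3   -0.036  0.01 ] [  0.48 -33.62  19.67   4.28   0.08  -0.  ]
```

Closed end felt. I'll back off 2.6 mm to centre the notch and let it down.

>>> carry_out(dp=[[-0.15, -1.3, 0], [-0.15, -1.3, 0], [0, 0, 0], [0, 0, -1.5], [0, 0, -1.5], [0, 0, -1], [0, 0, 0], [0, 0, 0]], twist=[[0, 0, 0], [0, 0, 0], [0, 0, 0], [0, 0, 0], [0, 0, 0], [0, 0, 0], [0, 0, 0], [0, 0, 0]])

```text
clock: 19.55
tool_pos: [0.548, 0.0113, 0.2386]
eef_rot: [2.091, -2.345, -0.0]
wrist_force: [0.3, -0.2, -2.9]
opening: 0.085
grasp_force: 60.0
```

```bash
python3 f.py
```

```text
19.55 [0.548  0.0113 0.2386] [ 0.3  -0.18 -2.92] [-0.001 -0.01  -0.   ] [ -0.   -33.6   19.39   4.48  -0.     0.  ]
```

>>> carry_out(dp=[[0, 0, -1.5], [0, 0, -1.5], [0, 0, -1.5], [0, 0, -1], [0, 0, 0], [0, 0, 0]], twist=[[0, 0, 0], [0, 0, 0], [0, 0, 0], [0, 0, 0], [0, 0, 0], [0, 0, 0]])

```text
clock: 20.15
tool_pos: [0.548, 0.0112, 0.2331]
eef_rot: [2.091, -2.345, 0.0]
wrist_force: [-0.3, -0.1, -2.6]
opening: 0.089
grasp_force: 60.0
```

```bash
python3 f.py
```

```text
20.15 [0.548  0.0112 0.2331] [-0.32 -0.07 -2.62] [-0.007  0.007  0.026] [ -0.   -33.71  19.27   4.45  -0.    -0.  ]
```

>>> carry_out(dp=[[0, 0, -1], [0, 0, -0.7], [0, 0, 0], [0, 0, 0]], twist=[[0, 0, 0], [0, 0, 0], [0, 0, 0], [0, 0, 0]])

```text
clock: 20.55
tool_pos: [0.548, 0.0112, 0.2314]
eef_rot: [2.091, -2.345, -0.0]
wrist_force: [-0.4, 0.5, -3.0]
opening: 0.089
grasp_force: 60.0
```

```bash
python3 f.py
```

```text
20.55 [0.548  0.0112 0.2314] [-0.37  0.54 -3.03] [0.017 0.049 0.054] [  0.   -33.78  19.26   4.45   0.     0.  ]
```

>>> carry_out(dp=[[0, 0, -0.8], [0, 0, 0], [0, 0, 0]], twist=[[0, 0, 0], [0, 0, 0], [0, 0, 0]])

```text
clock: 20.85
tool_pos: [0.548, 0.0112, 0.2306]
eef_rot: [2.091, -2.345, -0.0]
wrist_force: [-0.2, 0.2, -3.0]
opening: 0.087
grasp_force: 60.0
```

```bash
python3 f.py
```

```text
20.85 [0.548  0.0112 0.2306] [-0.15  0.18 -2.96] [-0.01   0.026  0.057] [  0.   -33.81  19.25   4.45   0.     0.  ]
```

>>> carry_out(dp=[[0, 0, -0.5], [0, 0, 0], [0, 0, 0]], twist=[[0, 0, 0], [0, 0, 0], [0, 0, 0]])

```text
clock: 21.15
tool_pos: [0.548, 0.0112, 0.2301]
eef_rot: [2.091, -2.345, -0.0]
wrist_force: [0.4, -0.8, -3.7]
opening: 0.085
grasp_force: 60.1
```

```bash
python3 f.py
```

```text
21.15 [0.548  0.0112 0.2301] [ 0.38 -0.75 -3.69] [-0.023  0.02  -0.04 ] [ -0.   -33.83  19.25   4.45   0.     0.  ]
```

>>> carry_out(dp=[[0, 0, -0.4], [0, 0, 0], [0, 0, 0]], twist=[[0, 0, 0], [0, 0, 0], [0, 0, 0]])

```text
clock: 21.45
tool_pos: [0.5481, 0.0111, 0.2299]
eef_rot: [-2.091, 2.345, -0.0]
wrist_force: [-0.5, 0.1, -2.3]
opening: 0.086
grasp_force: 60.2
```

```bash
python3 f.py
```

```text
21.45 [0.5481 0.0111 0.2299] [-0.47  0.09 -2.35] [-0.174 -0.035  0.004] [  0.25 -33.47  19.06   4.24   0.05   0.  ]
```

>>> carry_out(dp=[[0, 0, -0.4], [0, 0, 0], [0, 0, 0]], twist=[[0, 0, 0], [0, 0, 0], [0, 0, 0]])

```text
clock: 21.75
tool_pos: [0.5481, 0.0112, 0.2297]
eef_rot: [-2.091, 2.345, -0.001]
wrist_force: [-0.9, -1.7, 0.3]
opening: 0.084
grasp_force: 60.6
```

```bash
python3 f.py
```

```text
21.75 [0.5481 0.0112 0.2297] [-0.94 -1.7   0.31] [-0.15   0.227 -0.018] [  0.34 -32.18  18.49   3.95   0.26  -0.  ]
```

The pin now carries the weight (wrist z force −3 → 0). Releasing.

>>> carry_out(dp=[[0, 0, 0], [0, 0, 0], [0, 0, 0], [0, 0, 0]], twist=[[0, 0, 0], [0, 0, 0], [0, 0, 0], [0, 0, 0]], fingers=0.5)

```text
clock: 22.15
tool_pos: [0.5481, 0.0113, 0.2294]
eef_rot: [-2.091, 2.345, -0.0]
wrist_force: [0.9, 0.1, 0.7]
opening: 0.253
grasp_force: 0.0
```

```bash
python3 f.py; python3 rel.py 7 | grep -E "br "; python3 - <<'E'
import cv2,numpy as np
o=np.zeros((300,800,3),np.uint8)
s=cv2.imread('pics/scene7.png');w=cv2.imread('pics/wrist7.png')
o[:300,:400]=cv2.resize(s[130:230,200:333],(400,300),interpolation=2)
o[:,400:]=cv2.resize(w,(400,300));cv2.imwrite('pics/c7.png',o)
E
```

```text
22.15 [0.5481 0.0113 0.2294] [0.93 0.13 0.72] [-0.008  0.041 -0.051] [  0.   -32.31  18.13   4.03   0.     0.  ]
wrist br top 2558 [0.5467 0.0043 0.258 ] 0.26137469992694506 [array([547.1,   9.4]), array([47.2,  7.9]), np.float64(84.2)]
wrist br foot 2468 [0.5471 0.0051 0.1228] 0.13922084574095467 [array([548.1,  12.6]), array([66.2, 39.4]), np.float64(83.8)]
wrist br all 6069 [0.5465 0.0012 0.1938] 0.29337936761277245 [array([548.1,  12.5]), array([66.5, 39.4]), np.float64(83.8)]
scene br top 63 [0.548  0.0266 0.2539] 0.26381708486791844 [array([554. ,  22.4]), array([36.8, 20.9]), np.float64(87.2)]
scene br foot 179 [0.5437 0.0233 0.1271] 0.1392863840256383 [array([546. ,  22.2]), array([66.3, 64.9]), np.float64(30.3)]
scene br all 558 [0.5461 0.0229 0.1715] 0.26381708486791844 [array([548.2,  23.1]), array([71.5, 65.4]), np.float64(31.3)]
```

View pics/c7.png

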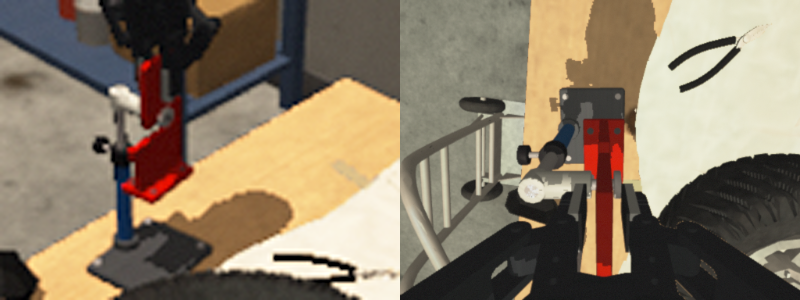

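The bracket hangs on the pin with the fingers clear. I'll withdraw straight up.

>>> carry_out(dp=[[0, 0, 3], [0, 0, 8], [0, 0, 15], [0, 0, 20], [0, 0, 25], [0, 0, 30], [0, 0, 20], [0, 0, 0], [0, 0, 0], [0, 0, 0]], twist=[[0, 0, 0], [0, 0, 0], [0, 0, 0], [0, 0, 0], [0, 0, 0], [0, 0, 0], [0, 0, 0], [0, 0, 0], [0, 0, 0], [0, 0, 0]])

```text
clock: 23.85
tool_pos: [0.5474, 0.0112, 0.3492]
eef_rot: [2.089, -2.344, -0.002]
wrist_force: [-0.7, 0.3, -0.2]
opening: 0.254
grasp_force: 0.0
```

```bash
sed -i "s/zt=st\['tool_pos'\]\[2\]/zt=.2296/" rel.py; for i in 8 9; do python3 rel.py $i | grep -E "br |pin "; done; python3 - <<'E'
import cv2,numpy as np
o=np.zeros((300,800,3),np.uint8)
s=cv2.imread('pics/scene9.png');w=cv2.imread('pics/wrist9.png')
o[:300,:400]=cv2.resize(s[130:230,200:333],(400,300),interpolation=2)
o[:,400:]=cv2.resize(w,(400,300));cv2.imwrite('pics/c9.png',o)
E
```

```text
wrist br top 739 [0.5471 0.008  0.2588] 0.26153071309938675 [array([547.4,  11.1]), array([49.2,  8. ]), np.float64(83.7)]
wrist br foot 1095 [0.5459 0.0053 0.1228] 0.1388443203144506 [array([547.9,  14. ]), array([68.4, 39.4]), np.float64(82.7)]
wrist br all 2081 [0.5462 0.0038 0.1802] 0.26153071309938675 [array([547.9,  13.9]), array([68.6, 39.4]), np.float64(82.7)]
wrist pin 1309 [0.5764 0.0076 0.2032] 0.20761094946656491 [array([570.3,   9.7]), array([18.7, 70.2]), np.float64(83.9)]
scene br top 106 [0.5455 0.0158 0.2537] 0.2657692364528575 [array([546.9,  14.3]), array([52. , 11.6]), np.float64(84.5)]
scene br foot 181 [0.5442 0.0237 0.1271] 0.13938087199480043 [array([559.2,  17.3]), array([68.1, 66.9]), np.float64(87.8)]
scene br all 644 [0.5454 0.0198 0.1806] 0.2657692364528575 [array([550.2,  22.1]), array([72.1, 67.8]), np.float64(27.4)]
scene pin 104 [0.5827 0.0145 0.197 ] 0.2103765620141316 [array([569.2,  13.7]), array([19.3, 71. ]), np.float64(83.7)]
wrist br top 738 [0.5471 0.0082 0.2589] 0.2615924589958716 [array([547.5,  11.3]), array([49.6,  8. ]), np.float64(83.3)]
[... 154 characters left out ...]
0042 0.1798] 0.2615924589958716 [array([548. ,  14.3]), array([69.1, 39.4]), np.float64(82.9)]
wrist pin 1359 [0.576  0.0077 0.203 ] 0.2079638007351996 [array([570.5,  10. ]), array([19.4, 70.5]), np.float64(83.7)]
scene br top 107 [0.5457 0.0153 0.2533] 0.2640560071182156 [array([547. ,  14.1]), array([50.4, 10.1]), np.float64(83.1)]
scene br foot 182 [0.5437 0.0235 0.1275] 0.13939890679755648 [array([546.6,  21.3]), array([66.5, 62.9]), np.float64(30.3)]
scene br all 646 [0.5454 0.0198 0.1804] 0.2640560071182156 [array([549.4,  22.6]), array([71.9, 63.5]), np.float64(29.0)]
scene pin 89 [0.5761 0.0145 0.1987] 0.2105863154578991 [array([566.7,  13.7]), array([17.9, 64.7]), np.float64(82.8)]
```

View pics/c9.png

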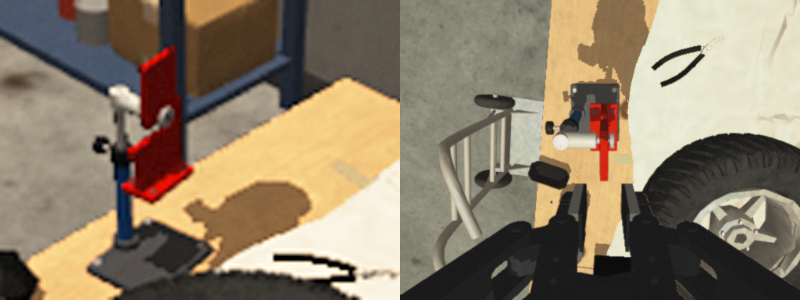

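The bracket hangs upright and still. The plate top and foot centres differ by the nominal 3 mm, and the seat is within about 1 mm of the pin line.

```bash
python3 -c "
from station import ctrl
print(ctrl.hand_in())"
```

```text
the job is handed in; nothing more can be done
None
```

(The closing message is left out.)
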